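# Ring up four wax patterns for investing

### The arm

A 6-joint arm with a two-finger parallel gripper is mounted at the origin on a cart in front of the work surface, level with it; the furniture and walls round the work are solid. World frame = base frame: x ahead of the robot, y to its left, z up, the work surface at z = 0. Lengths are in mm, angles in rad, forces in N, time in s.
With the tool pointing down it reaches from about 350 to 975 mm from the base axis. Payload 7.1 kg.
Tool frame: the origin (TCP) lies between the finger pads; the fingertips stand 17 mm ahead of it and the grasp point (between the pads) lies 2 mm behind it; z points along the fingers, y is the line along which they close (so a half turn about z gives the same grasp; the last joint's range is limited). The gripper opens to 88 mm and grips with 3 to 60 N. Pads are 20 mm wide; open, the fingers measure 115 mm over their backs; the gripper's body (75 mm by 178 mm) begins 61 mm behind the grasp point.
Start: joints at [1.277, 0.423, 1.63, -0, 1.089, -0.019], TCP at [169.565, 601.542, 239.675] pointing down, gripper open.
Joint ranges: [-3, 3], [-0.9, 2.11], [0.09, 2.58], [-1.31, 4.45], [0.11, 2.69], [-2.54, 2.54]. Speed limits (rad/s): [2.39, 2.39, 3.01, 3.14, 3.14, 3.14].

### API

Orientations are given as a rotation vector (axis times angle).
In Python, from workcell import ctrl, camrig, job, telemetry gives the robot as it stands (ctrl), with the cameras (camrig), the job (job) and the readings (telemetry).
- The arm moves only by the shell command python3 jog.py 'ROWS' [OPENING]. ROWS is 1 to 5 rows, parted by a bar, with the numbers parted by commas; each row has 6 numbers: dx, dy, dz in parts of the range, where 1.0 means 1000 mm, then a rotation vector rx, ry, rz in fractions of the full range, 1 being 45 degrees; each row shifts and turns the commanded pose from where the row before left it, along the tool's axes as they then stand; what a row does not reach is not made up. A row lasts 1/12 s, in which the tool goes at most 41.7 mm and 0.125 rad, less where a joint would pass 70% of its speed; a pose out of reach is approached as far as the arm can. OPENING is the finger opening in mm, set as the command begins (- or left out keeps the last). The fingers move at their own pace and stop on an object; the grip force is fixed at half the most. Time passes only in rows, so rows that do not move let the fingers close. It prints the time, the measured TCP pose, the force, the opening and the grip force at its end. No shift or turn number may pass 1 either way. Input that does not fit is refused with a message, and nothing moves.
- telemetry.get_obs(): the state, without advancing time (a new reading comes with each control period).
- camrig.get_image(name): name is "side" or "top" or "wrist"; returns a dict with "img" (420x560x3 uint8, red, green, blue), "fx", "fy", "cx", "cy" (pixels), "R" (3x3) and "t" (3): a world point X has camera coordinates R X + t. Camera axes: x right, y down, z forward; pixel columns grow to the right and rows downward; lengths in mm; the calibration is good to about 2 mm. A picture is of the moment at which its call begins. There is no depth.
- job.close_job(): hands the job in; it is judged then, once.
The state is a dict: "t": time; "qpos": joint angles; "qvel": joint speeds; "joint_torque": joint torques, N m; "ee_pos": TCP position; "orientation": TCP orientation; "ft_force": force on the tool from outside, world axes, zero at the start; "moment": the same for the moment, N m; "width": finger opening in mm; "grasp_force": force on a finger pad.
Only numpy, scipy, OpenCV 4.12 (cv2) and the standard library are available. Lean on these libraries where they do the work, as an engineer would, in place of code of your own. Each camera call takes 0.05 s, during which the arm holds its last target. There are 200 camera calls.

### The job

Get the four wax patterns ready for investing: lower each steel casting ring straight down over the wax onto the grey rubber crucible former of its own size, until it stands level all round on the former's flange with the wax inside and below its rim; of the two middle-width rings, the tall one belongs over the tall wax and the low one over the low wax. Set the rings down gently so that neither ring nor gripper presses hard on or knocks a former or its wax, do not tip the formers or push them about, and leave the mixing bowl and the dropper bottle where they stand.

Things in the scene. Friction and masses are not known exactly. Their poses are not given: they have to be found in the camera images.
- ring_small: Smallest casting ring: loose upright steel tube, open at both ends, outside diameter 40 mm, wall 2.5 mm, 46 mm tall, white fibre lining inside. Origin: centre of its lower rim, z up along its axis. Can be gripped from above across its outside, in any direction.
- ring_mid_low: Middle-width, LOW casting ring: loose upright steel tube, open at both ends, outside diameter 52 mm, wall 2.5 mm, 42 mm tall, white fibre lining inside. Origin: centre of its lower rim, z up along its axis. Can be gripped from above across its outside, in any direction.
- ring_mid_tall: Middle-width, TALL casting ring: loose upright steel tube, open at both ends, outside diameter 52 mm, wall 2.5 mm, 62 mm tall, white fibre lining inside. Origin: centre of its lower rim, z up along its axis. Can be gripped from above across its outside, in any direction.
- ring_large: Widest casting ring: loose upright steel tube, open at both ends, outside diameter 66 mm, wall 2.5 mm, 55 mm tall, white fibre lining inside. Origin: centre of its lower rim, z up along its axis. Can be gripped from above across its outside, in any direction.
- former_small: Loose grey rubber crucible former (0.2 kg) for the 40 mm ring: round foot 58 mm across; the ring stands on its flange, 8 mm above the underside, round a hub 30 mm across that tapers to 17 mm, 12 mm above the flange. On the hub green wax, one crown on a straight stem: top 42 mm above the underside, within 6 mm of the axis. Origin: centre of the underside, z up.
- former_mid_low: Loose grey rubber crucible former (0.2 kg) for the 52 mm ring, LOW wax: round foot 70 mm across; the ring stands on its flange, 8 mm above the underside, round a hub 42 mm across that tapers to 29 mm, 12 mm above the flange. On the hub green wax, one crown on a short straight stem: top 38 mm above the underside, within 6 mm of the axis. Origin: centre of the underside, z up.
- former_mid_tall: Loose grey rubber crucible former (0.2 kg) for the 52 mm ring, TALL wax: round foot 70 mm across; the ring stands on its flange, 8 mm above the underside, round a hub 42 mm across that tapers to 29 mm, 12 mm above the flange. On the hub green wax, two crowns on a tall forked stem: top 60 mm above the underside, within 12 mm of the axis. Origin: centre of the underside, z up.
- former_large: Loose grey rubber crucible former (0.2 kg) for the 66 mm ring: round foot 84 mm across; the ring stands on its flange, 8 mm above the underside, round a hub 56 mm across that tapers to 43 mm, 12 mm above the flange. On the hub green wax, a bridge of three crowns on a runner bar: top 46 mm above the underside, within 17 mm of the axis. Origin: centre of the underside, z up.
- mixing_bowl: Bystander: green rubber plaster bowl, 113 mm across, 67 mm tall, to the right of the work. Origin: centre of its underside.
- monomer_dropper: Bystander: brown dropper bottle with black cap, 33 mm across, 102 mm tall, behind the work. Origin: centre of its underside.

How it is judged:
By the outcome, as a careful person would: the job done as asked, in the order asked, and still so for the second after the job is handed in, with the robot touching nothing.
It also fails if it takes over 90 s, if anything falls off the work surface, if the arm or the gripper's body presses on something with over 40 N, if the wrist force passes 120 N, or if a joint passes its speed limit or range.

## Working session

There is one attempt and no reset: what is moved stays moved. The work goes in short steps, Python scripts to look and compute and a shell command to move; the robot and the scene stay as the last step left them, time stands still between calls to the robot, and variables do not carry over. Pictures are saved under pics/ and viewed, at most 14 in all, crops included, and the job is handed in when it is done.

```bash
ls; mkdir -p pics; python3 - <<'E'
from workcell import ctrl, camrig, job, telemetry
import cv2
o=telemetry.get_obs(); print(o['t'],o['ee_pos'],o['orientation'],o['width'])
for n in ['top','side']:
    d=camrig.get_image(n); cv2.imwrite(f'pics/{n}0.png',d['img'][:,:,::-1]); print(n,d['fx'],d['cx'],d['cy'],d['R'],d['t'])
E
```

```text
jog.py
pics
workcell.py
0.0 [169.43048437 601.06759204 238.92880288] [-4.30335131e-01 -3.11175108e+00  2.32073216e-03] 87.93965209167114
top 416.1876861946849 279.3610057491907 210.8242817505645 [[-0.00146219 -0.99997309 -0.0071894 ]
 [-0.98371811  0.00273037 -0.17969757]
 [ 0.17971236  0.00680959 -0.98369563]] [-113.94346771  575.75388804  995.84249552]
side 452.14919500509995 280.8946578710195 212.8252467339204 [[-0.94696351 -0.32100144 -0.01477116]
 [-0.18667199  0.58693983 -0.78781673]
 [ 0.26156009 -0.74327634 -0.61573258]] [516.85140105 186.07207036 773.88901045]
```

View pics/top0.png

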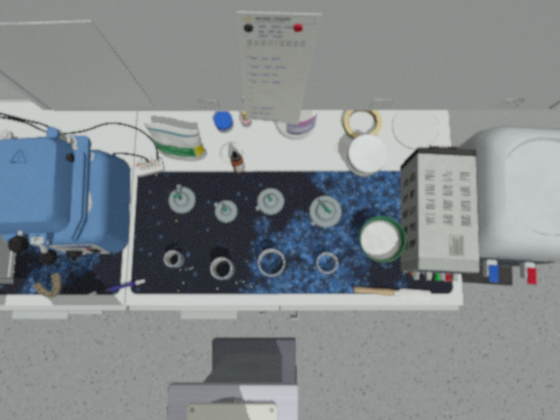

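View pics/side0.png

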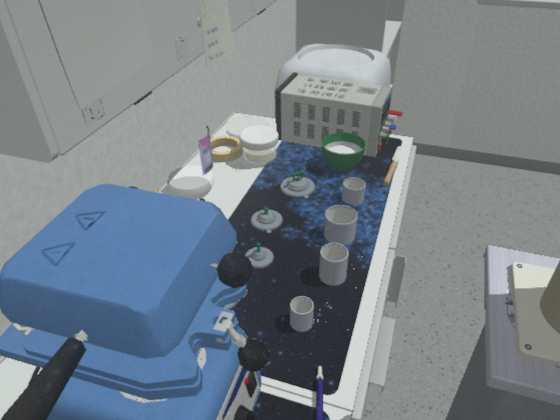

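The top view shows the rings in the front row at px (173,259), (222,268), (271,263) and (327,263). The formers are behind them at (181,200), (226,211), (270,202) and (325,212), with the bowl at (382,239) and the dropper at (237,158). The side view shows the same items, with one former hidden behind the blue appliance. I'll enlarge both to read pixel positions.

```bash
python3 - <<'E'
import cv2
a=cv2.imread('pics/top0.png')[180:290,150:350]; cv2.imwrite('pics/topc.png',cv2.resize(a,None,fx=4,fy=4,interpolation=cv2.INTER_CUBIC))
a=cv2.imread('pics/side0.png')[165:335,230:390]; cv2.imwrite('pics/sidec.png',cv2.resize(a,None,fx=3.5,fy=3.5,interpolation=cv2.INTER_CUBIC))
E
```

```text
(no output)
```

View pics/topc.png

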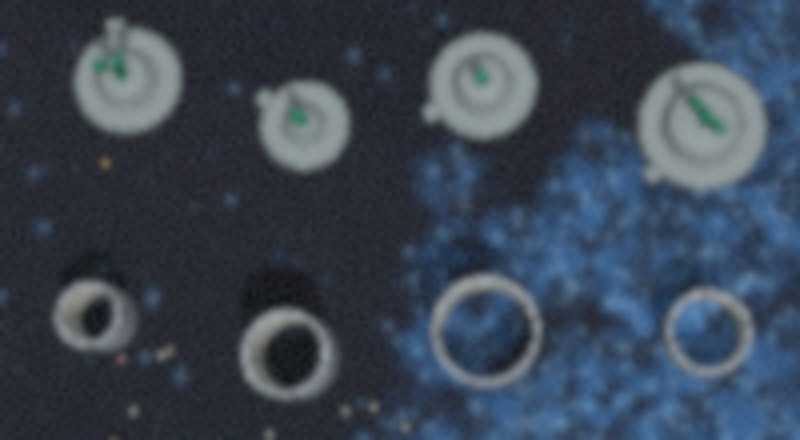

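View pics/sidec.png

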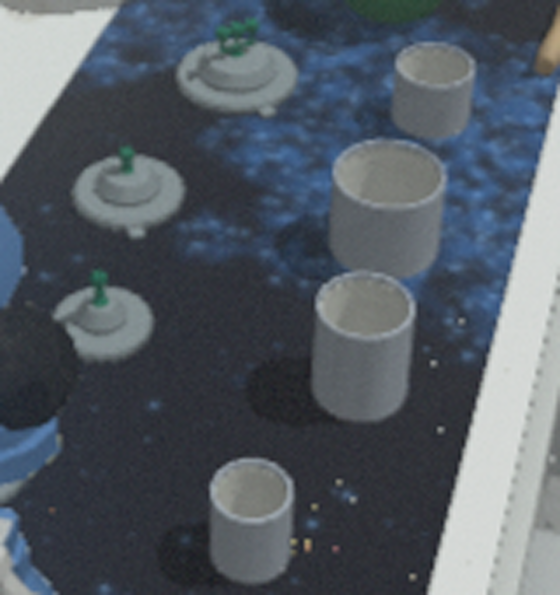

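The crops identify everything. Formers from left to right are mid_tall (two crowns), small, mid_low and large. Rings from left to right are small, mid_tall, large and mid_low. Next I triangulate the rim centres and foot centres.

```bash
cat > h.py <<'E'
import numpy as np, cv2
from scipy.spatial.transform import Rotation as Ro
def P(d):
    K=np.array([[d['fx'],0,d['cx']],[0,d['fy'],d['cy']],[0,0,1]]); return K@np.c_[d['R'],d['t']]
def tri(P1,p1,P2,p2):
    X=cv2.triangulatePoints(P1,P2,np.array(p1,float),np.array(p2,float))[:,0]; return X[:3]/X[3]
def onz(Pm,p,z):
    A=Pm[:,:2]-np.outer([p[0],p[1],1],Pm[2,:2]); b=-(Pm[:,2]*z+Pm[:,3])+np.array([p[0],p[1],1])*(Pm[2,2]*z+Pm[2,3])
    return np.linalg.lstsq(A[:2],b[:2],rcond=None)[0]
def proj(Pm,X):
    x=Pm@np.r_[X,1]; return x[:2]/x[2]
def tool(o,v):  # world vector -> tool axes
    return Ro.from_rotvec(o['orientation']).inv().apply(v)
E
python3 - <<'E'
from h import *
from workcell import ctrl, camrig, job, telemetry
T=P(camrig.get_image('top'));S=P(camrig.get_image('side'))
t=lambda a:(a[0]/4+149.6,a[1]/4+179.6); s=lambda a:(a[0]/3.5+229.6,a[1]/3.5+164.6)
for n,a,b,z in [('r_small',(92,315),(251,493),46),('r_mt',(288,353),(364,306),62),('r_large',(486,330),(388,176),55),('r_ml',(708,332),(435,70),42),
 ('f_small',(305,126),(104,321),8),('f_ml',(483,85),(128,190),8),('f_large',(702,125),(237,76),8),('f_mt',(128,80),None,8)]:
    print(n,tri(T,t(a),S,s(b)).round(1) if b else '',onz(T,t(a),z).round(1), onz(S,s(b),z).round(1) if b else '')
d=camrig.get_image('wrist');o=telemetry.get_obs()
M=Ro.from_rotvec(o['orientation']).as_matrix()
C=-d['R'].T@d['t']; print('cam in tool',M.T@(C-o['ee_pos']),(d['R']@M).round(3),d['fx'])
print(M.round(3))
E
```

```text
r_small [457.7 150.9  43.9] [457.3 150.3] [457.5 152.6]
r_mt [433.5  25.7  61.2] [433.   25.5] [433.7  26.7]
r_large [447.5 -94.6  54.2] [447.  -94.7] [447.8 -93.6]
r_ml [ 446.6 -232.4   39.5] [ 446.3 -232.2] [ 446.3 -228.8]
f_small [582.9  25.7   7.1] [583.2  25.7] [582.1  26.6]
f_ml [610.7 -91.1   6.6] [610.3 -91.1] [610.2 -89.5]
f_large [ 583.5 -235.2    4.5] [ 583.1 -234.8] [ 581.9 -230.3]
f_mt  [614.4 143.3] 
cam in tool [  76.25378815   -1.14169511 -145.87072583] [[ 0.001  1.     0.   ]
 [-0.961  0.001 -0.277]
 [-0.277  0.     0.961]] 297.9197722624312
[[-0.962  0.271 -0.   ]
 [ 0.271  0.962 -0.001]
 [ 0.    -0.001 -1.   ]]
```

Heights agree with the text to within 2–4 mm. Now I turn the tool square to the world and fly to a wrist-camera viewpoint, in small rows.

Careful with the scale: shifts go in shares of 1000 mm and turns go in shares of 45 degrees. That gives: -30 mm / 1000 = -0.03, -14.5 mm / 1000 = -0.0145, -0.092 rad / 0.7854 = -0.1171.

```bash
python3 jog.py '0,0,0,0,0,-0.1146 | 0,0,0,0,0,-0.1171 | 0,0,0,0,0,-0.1171 | -0.0145,-0.03,0,0,0,0 | -0.0145,-0.03,0,0,0,0' 88
python3 jog.py '-0.0145,-0.03,0,0,0,0 | -0.0145,-0.03,0,0,0,0 | -0.0145,-0.03,0,0,0,0 | -0.0145,-0.03,0,0,0,0 | -0.0145,-0.03,0,0,0,0'
```

```text
t: 0.67
ee_pos: [198.2, 541.6, 239.3]
orientation: [-0.003, 3.142, 0.0]
ft_force: [-0.1, -0.1, -1.0]
width: 87.7
grasp_force: 0.0
t: 1.08
ee_pos: [271.2, 390.0, 239.7]
orientation: [0.001, 3.141, 0.0]
ft_force: [0.6, -0.7, 0.7]
width: 88.1
grasp_force: 0.0
```

Scaled: -30 mm / 1000 = -0.03, -14.5 mm / 1000 = -0.0145.

```bash
python3 jog.py '-0.0145,-0.03,0,0,0,0 | -0.0145,-0.03,0,0,0,0 | -0.0145,-0.03,0,0,0,0 | -0.0145,-0.03,0,0,0,0 | -0.0145,-0.03,0,0,0,0' | tail -5
python3 jog.py '-0.0145,-0.03,0,0,0,0 | -0.0145,-0.03,0,0,0,0 | -0.0145,-0.03,0,0,0,0 | -0.0145,-0.03,0,0,0,0 | 0,0,0,0,0,0' | head -3
cat > shot.py <<'E'
import sys,pickle
from h import *
from workcell import ctrl, camrig, job, telemetry
n=sys.argv[1]; d=camrig.get_image('wrist'); o=telemetry.get_obs()
cv2.imwrite(f'pics/{n}.png',d['img'][:,:,::-1]); pickle.dump((d,o),open(f'pics/{n}.pkl','wb'))
print(n,np.round(o['ee_pos'],1),np.round(o['qvel'],3).max())
E
python3 shot.py w1
python3 jog.py '0,-0.03,0,0,0,0 | 0,-0.03,0,0,0,0 | 0,-0.03,0,0,0,0 | 0,-0.03,0,0,0,0 | 0,0,0,0,0,0' | head -2
python3 shot.py w2
python3 - <<'E'
import cv2
a=cv2.imread('pics/w1.png'); b=cv2.imread('pics/w2.png'); cv2.imwrite('pics/w1b.png',cv2.resize(a,(800,600))); cv2.imwrite('pics/w2b.png',cv2.resize(b,(800,600)))
E
```

```text
ee_pos: [343.6, 239.9, 239.8]
orientation: [0.001, 3.141, 0.0]
ft_force: [1.3, -0.2, 1.1]
width: 88.2
grasp_force: 0.0
t: 1.92
ee_pos: [403.1, 117.6, 240.0]
orientation: [0.008, 3.14, -0.001]
w1 [402.2 119.3 239.8] 0.065
t: 2.38
ee_pos: [400.7, -0.9, 239.7]
w2 [400.9   0.5 239.7] 0.052
```

View pics/w1b.png

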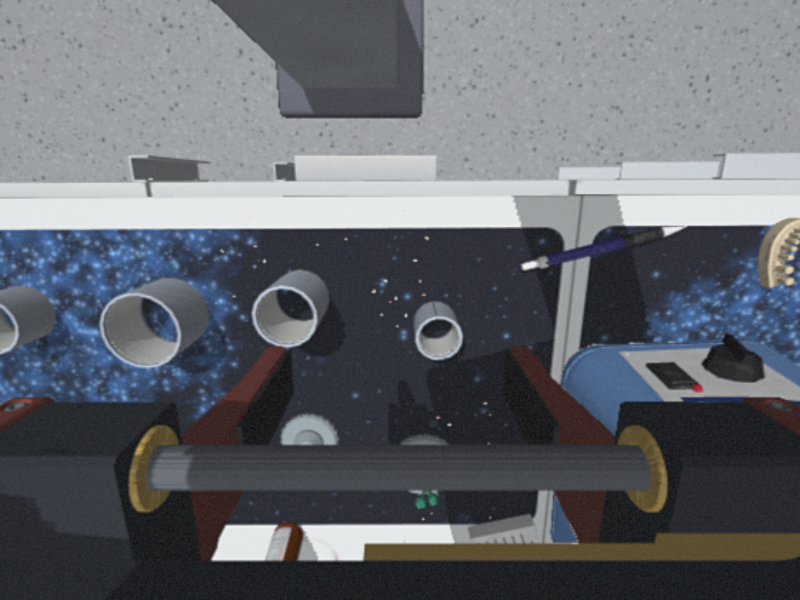

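View pics/w2b.png

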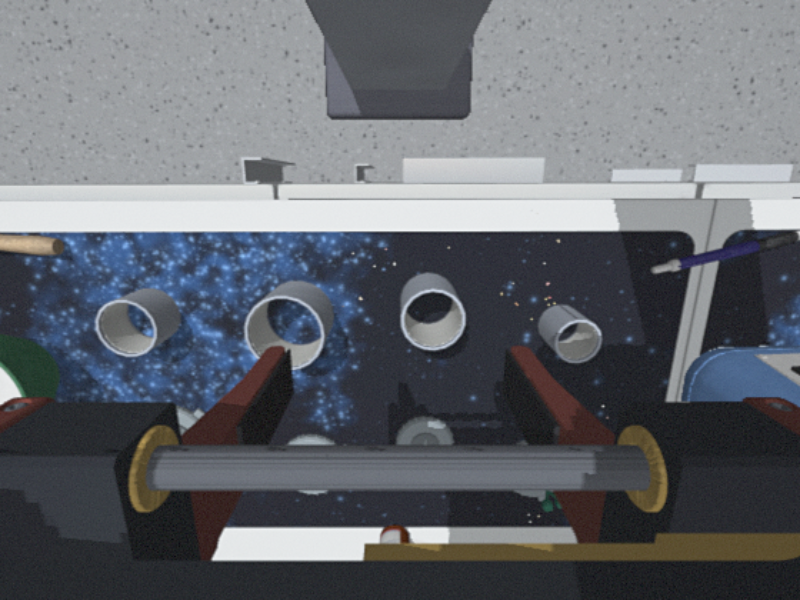

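Wrist views: camera right is +y and down is +x. The ring rims are clearly visible. In w2 (800 px scale) they are at mid_low (128,328), large (287,330), mid_tall (433,318) and small (577,341). The formers are partly behind the gripper bar, so I move forward to view them.

Scaled: -35 mm / 1000 = -0.035, 10 mm / 1000 = 0.01.

```bash
python3 jog.py '-0.035,0.01,0,0,0,0 | -0.035,0.01,0,0,0,0 | -0.035,0.01,0,0,0,0 | -0.035,0.01,0,0,0,0 | 0,0,0,0,0,0' | head -2
python3 jog.py '0,0,0,0,0,0' | head -2
python3 shot.py w3
python3 jog.py '0,-0.025,0,0,0,0 | 0,-0.025,0,0,0,0 | 0,-0.025,0,0,0,0 | 0,-0.025,0,0,0,0 | 0,0,0,0,0,0' | head -2
python3 jog.py '0,0,0,0,0,0' | head -2
python3 shot.py w4
python3 jog.py '0,-0.025,0,0,0,0 | 0,-0.025,0,0,0,0 | 0,-0.025,0,0,0,0 | 0,-0.025,0,0,0,0 | 0,0,0,0,0,0' | head -2
python3 jog.py '0,0,0,0,0,0' | head -2
python3 shot.py w5
python3 - <<'E'
import cv2, numpy as np
a=[cv2.resize(cv2.imread(f'pics/{n}.png')[150:290],(800,200)) for n in ['w3','w4','w5']]; cv2.imwrite('pics/w345.png',np.vstack(a))
E
```

```text
t: 2.85
ee_pos: [546.7, 44.8, 239.9]
t: 2.93
ee_pos: [541.7, 43.6, 239.0]
w3 [540.2  43.  238.9] 0.037
t: 3.4
ee_pos: [539.3, -61.1, 239.8]
t: 3.48
ee_pos: [539.6, -58.9, 239.7]
w4 [539.8 -58.2 239.7] 0.023
t: 3.95
ee_pos: [540.8, -160.4, 239.9]
t: 4.03
ee_pos: [540.5, -158.1, 239.6]
w5 [ 540.5 -157.5  239.5] 0.015
```

View pics/w345.png

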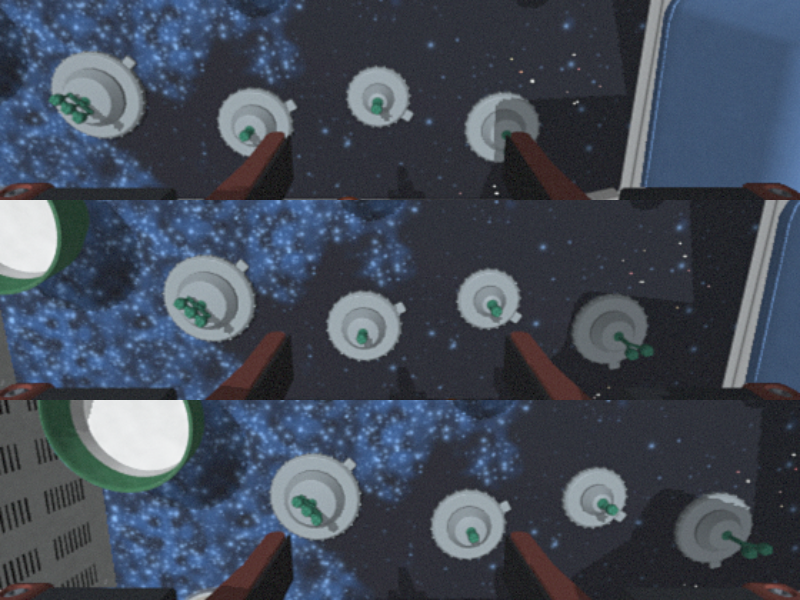

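The formers are clearly visible: left to right large, mid_low, small and mid_tall. Next I fit the cylinder silhouettes, which are the convex hull of the two rim circles, in each view. Agreement between views checks the heights.

```bash
cat > fit.py <<'E'
from h import *
import pickle
from scipy.optimize import minimize
th=np.linspace(0,2*np.pi,72)
def hull(Pm,x,y,r,z0,z1):
    X=np.vstack([np.c_[x+r*np.cos(th),y+r*np.sin(th),np.full(72,z)] for z in (z0,z1)])
    q=(Pm@np.c_[X,np.ones(144)].T); q=(q[:2]/q[2]).T.astype(np.float32)
    h=cv2.convexHull(q)[:,0]; h=np.vstack([h,h[:1]])
    s=np.r_[0,np.cumsum(np.linalg.norm(np.diff(h,axis=0),axis=1))]; u=np.linspace(0,s[-1],160)
    return np.c_[np.interp(u,s,h[:,0]),np.interp(u,s,h[:,1])].astype(np.float32)
def val(g,q): return cv2.remap(g,q[None,:,0].astype(np.float32),q[None,:,1].astype(np.float32),cv2.INTER_LINEAR)[0]
def score(g,Pm,x,y,r,z0,z1):
    a=val(g,hull(Pm,x,y,r-1.2,z0,z1)); b=val(g,hull(Pm,x,y,r+1.2,z0,z1)); return np.mean(np.clip(a-b,-30,30))
def load(n):
    d,o=pickle.load(open(f'pics/{n}.pkl','rb')); g=d['img'].astype(np.float32).min(2); return cv2.GaussianBlur(g,(0,0),0.8),P(d)
def fit(views,x,y,r,z0,z1,span=6):
    f=lambda p:-sum(score(g,Pm,p[0],p[1],r,z0,z1) for g,Pm in views)
    c=min(((f((x+i,y+j)),x+i,y+j) for i in np.arange(-span,span+1,1.) for j in np.arange(-span,span+1,1.)))
    m=minimize(f,c[1:],method='Nelder-Mead',options=dict(xatol=.05,fatol=.01)); return m.x,-m.fun/len(views)
R={'r_small':(457.5,151,20,46),'r_mt':(433,26,26,62),'r_large':(447,-94.5,33,55),'r_ml':(446.5,-232,26,42)}
F={'f_small':(583,26,29,8),'f_ml':(610.5,-91,35,8),'f_large':(583,-235,42,8),'f_mt':(614,143,35,8)}
if __name__=='__main__':
    V={n:load(n) for n in ['w1','w2','w3','w4','w5']}
    for D,vs in ((R,['w1','w2']),(F,['w3','w4','w5'])):
        for n,(x,y,r,h) in D.items():
            out=[]
            for k in [[v] for v in vs]+[vs]:
                p,s=fit([V[v] for v in k],x,y,r,0,h); out.append((*p.round(1),round(float(s),1)))
            print(n,*['%.1f %.1f (%.0f)'%o for o in out],sep=' | ')
E
python3 fit.py
```

```text
r_small | 455.5 151.0 (30) | 456.4 152.1 (30) | 456.6 152.1 (30)
r_mt | 431.6 25.8 (29) | 431.0 26.0 (30) | 431.6 25.7 (30)
r_large | 445.2 -96.2 (26) | 445.0 -96.3 (23) | 445.2 -96.3 (25)
r_ml | 444.3 -234.4 (11) | 445.2 -234.5 (25) | 444.7 -234.4 (18)
f_small | 581.2 23.0 (29) | 582.1 24.4 (28) | 582.5 25.4 (28) | 582.1 25.4 (28)
f_ml | 608.1 -93.6 (23) | 609.2 -93.4 (28) | 609.4 -93.2 (29) | 608.9 -93.3 (26)
f_large | 580.9 -236.9 (23) | 581.6 -236.8 (27) | 581.9 -235.8 (28) | 581.3 -236.8 (26)
f_mt | 611.9 142.2 (25) | 613.3 142.8 (23) | 612.6 142.6 (23) | 612.9 142.6 (23)
```

Views agree within about 1 mm, and wrist and top views within about 2 mm. To remove that bias, I'll grip ring_mid_tall where it stands across y, which centres it on the TCP, release it, and re-measure from the same hover.

Scaled: 30.5 mm / 1000 = 0.0305, 18.2 mm / 1000 = 0.0182.

```bash
sed -i 's/-30,30)/-110,110)/' fit.py; python3 fit.py
python3 jog.py '0.0182,0.0305,0,0,0,0 | 0.0182,0.0305,0,0,0,0 | 0.0182,0.0305,0,0,0,0 | 0.0182,0.0305,0,0,0,0 | 0.0182,0.0305,0,0,0,0' | head -2
python3 jog.py '0.0182,0.0305,0,0,0,0 | 0,0,0,0,0,0 | 0,0,0,0,0,0 | 0,0,0,0,0,0' | head -3
python3 -c "
from workcell import ctrl, camrig, job, telemetry; import numpy as np
for k in range(3): print(np.round(telemetry.get_obs()['ee_pos'],2))"
```

```text
r_small | 455.8 151.3 (67) | 456.0 151.8 (50) | 455.9 151.5 (58)
r_mt | 431.0 25.7 (68) | 431.3 26.1 (74) | 431.1 25.9 (70)
r_large | 445.1 -96.5 (49) | 445.5 -96.3 (46) | 445.2 -96.3 (47)
r_ml | 444.3 -234.4 (15) | 445.0 -234.9 (48) | 444.9 -234.9 (31)
f_small | 581.6 24.4 (47) | 582.3 25.0 (46) | 582.1 25.0 (42) | 582.0 24.7 (45)
f_ml | 608.8 -92.3 (34) | 608.9 -92.2 (46) | 608.8 -92.4 (46) | 608.8 -92.3 (42)
f_large | 580.6 -235.7 (30) | 581.2 -235.8 (37) | 581.0 -236.1 (42) | 580.8 -235.8 (36)
f_mt | 612.8 142.8 (35) | 613.0 142.6 (24) | 612.5 142.0 (28) | 612.8 142.6 (29)
t: 4.5
ee_pos: [448.3, -3.5, 239.6]
t: 4.83
ee_pos: [432.0, 25.3, 240.0]
orientation: [-0.003, 3.141, -0.0]
[431.96  25.31 239.97]
[431.96  25.31 239.97]
[431.96  25.31 239.97]
```

Scaled: 32 mm / 1000 = 0.032.

```bash
python3 jog.py '0,0,0.032,0,0,0 | 0,0,0.032,0,0,0 | 0,0,0.032,0,0,0 | 0,0,0.032,0,0,0 | 0,0,0.032,0,0,0' | head -4
python3 jog.py '0,0,0.024,0,0,0 | 0,0,0.01,0,0,0 | 0,0,0,0,0,0' | head -4
python3 jog.py '0,0,0,0,0,0 | 0,0,0,0,0,0 | 0,0,0,0,0,0 | 0,0,0,0,0,0 | 0,0,0,0,0,0' 45
python3 jog.py '0,0,0,0,0,0 | 0,0,0,0,0,0 | 0,0,0,0,0,0 | 0,0,0,0,0,0' 
python3 shot.py g1
python3 jog.py '0,0,0,0,0,0 | 0,0,0,0,0,0 | 0,0,0,0,0,0 | 0,0,0,0,0,0 | 0,0,0,0,0,0' 88 | tail -2
```

```text
t: 5.25
ee_pos: [432.8, 23.7, 78.3]
orientation: [0.003, 3.14, 0.0]
ft_force: [-0.4, -0.7, -0.2]
t: 5.5
ee_pos: [431.0, 23.8, 43.7]
orientation: [-0.003, -3.137, 0.0]
ft_force: [-0.5, -1.5, 1.4]
t: 5.92
ee_pos: [432.6, 24.4, 46.7]
orientation: [0.001, 3.139, 0.0]
ft_force: [-0.2, -0.1, -0.1]
width: 57.9
grasp_force: 0.0
t: 6.25
ee_pos: [432.5, 24.4, 46.4]
orientation: [0.001, 3.14, 0.0]
ft_force: [-0.2, 0.5, 7.7]
width: 52.0
grasp_force: 30.0
g1 [432.5  24.4  46.4] 0.001
width: 81.6
grasp_force: 0.0
```

Scaled: -32 mm / 1000 = -0.032, 6 mm / 1000 = 0.006.

```bash
python3 jog.py '0,0,-0.032,0,0,0 | 0,0,-0.032,0,0,0 | 0.006,0,-0.032,0,0,0 | 0.006,0,-0.032,0,0,0 | 0.006,0,-0.032,0,0,0' | head -2
python3 jog.py '0.006,0,-0.024,0,0,0 | 0.006,0,-0.01,0,0,0 | 0,0,0,0,0,0 | 0,0,0,0,0,0 | 0,0,0,0,0,0' | tail -2
python3 shot.py w6
python3 - <<'E'
from fit import *
v=[load('w6')]
for n in R: 
    x,y,r,h=R[n]; print(n,fit(v,x,y,r,0,h))
E
```

```text
t: 7.13
ee_pos: [413.1, 24.3, 206.9]
width: 87.6
grasp_force: 0.0
w6 [401.5  24.3 238.6] 0.01
r_small (array([455.76810731, 151.35479647]), np.float64(44.612892150878906))
r_mt (array([431.17800143,  23.50528216]), np.float64(74.72972106933594))
r_large (array([445.35710243, -96.65184399]), np.float64(41.24637222290039))
r_ml (array([ 444.99625767, -235.26127541]), np.float64(48.335140228271484))
```

Bias in y: the ring's true y is 24.4 and it measures 23.5, so +0.9. Before choosing the grip direction for former_mid_tall, I check how close the blue appliance stands.

```bash
python3 - <<'E'
from fit import *
from workcell import ctrl, camrig, job, telemetry
print(np.round(telemetry.get_obs()['qpos'],2))
P1,P2,P3,P4=[load(n)[1] for n in ['w1','w2','w3','w4']]
f=lambda a,b:(a*.7,b*.7)
print(tri(P1,f(566,372),P2,f(685,372)))       # left edge near front
k=lambda a,b:(a*.7,150+b*.7)
print(tri(P3,k(668,20),P4,k(793,20)),tri(P3,k(650,185),P4,k(769,185)), tri(P3,k(648,20),P4,k(769,20)))
E
```

```text
[ 0.03  0.09  2.09 -0.    0.96 -1.54]
[508.81038613 283.49616237  -1.55730561]
[505.84795547 262.14833859  37.80577303] [644.412434   259.60872758  56.98609447] [507.24063468 252.76966795  26.1236595 ]
```

The appliance edge is at y ≥ 253, so with closing along y (body to y≈232 at former_mid_tall) there is still about 20 mm clearance. I keep this orientation throughout. Next I pick up ring_mid_tall.

Scaled: 32 mm / 1000 = 0.032, 30 mm / 1000 = 0.03.

```bash
python3 jog.py '-0.01,0,0.01,0,0,0 | -0.01,0,0.02,0,0,0 | -0.0105,0,0.03,0,0,0 | 0,0,0.032,0,0,0 | 0,0,0.032,0,0,0' | head -2
python3 jog.py '0,0,0.03,0,0,0 | 0,0,0.025,0,0,0 | 0,0,0.014,0,0,0 | 0,0,0,0,0,0 | 0,0,0,0,0,0' 62 | head -4
python3 jog.py '0,0,0,0,0,0 | 0,0,0,0,0,0 | 0,0,0,0,0,0 | 0,0,0,0,0,0 | 0,0,0,0,0,0' 40
python3 jog.py '0,0,-0.005,0,0,0 | 0,0,-0.015,0,0,0 | 0,0,-0.03,0,0,0 | 0,0,-0.03,0,0,0 | 0,0,-0.025,0,0,0'
```

```text
t: 8.02
ee_pos: [432.7, 24.3, 113.4]
t: 8.43
ee_pos: [431.2, 24.3, 45.2]
orientation: [-0.001, -3.137, 0.0]
ft_force: [-0.2, 0.7, 0.0]
t: 8.85
ee_pos: [432.8, 24.3, 47.3]
orientation: [0.001, 3.14, 0.0]
ft_force: [0.3, 0.0, -1.1]
width: 52.0
grasp_force: 30.0
t: 9.27
ee_pos: [432.3, 24.3, 153.7]
orientation: [0.001, 3.141, 0.0]
ft_force: [0.6, 0.8, -1.4]
width: 52.2
grasp_force: 30.0
```

Scaled: -35 mm / 1000 = -0.035, -30 mm / 1000 = -0.03.

```bash
python3 jog.py '-0.015,0.01,0,0,0,0 | -0.03,0.02,0,0,0,0 | -0.035,0.023,0,0,0,0 | -0.035,0.023,0,0,0,0 | -0.035,0.023,0,0,0,0' | head -2
python3 jog.py '-0.02,0.013,0,0,0,0 | -0.0116,0.0072,0,0,0,0 | 0,0,0,0,0,0 | 0,0,0,0,0,0 | 0,0,0,0,0,0'
python3 shot.py w7; python3 - <<'E'
import cv2
a=cv2.imread('pics/w7.png')[200:320,140:420]; cv2.imwrite('pics/w7c.png',cv2.resize(a,(784,336)))
from workcell import ctrl, camrig, job, telemetry
for n in ['top','side']: cv2.imwrite(f'pics/{n}7.png',camrig.get_image(n)['img'][:,:,::-1])
E
```

```text
t: 9.68
ee_pos: [583.2, 123.9, 152.6]
t: 10.1
ee_pos: [612.2, 142.5, 151.5]
orientation: [-0.001, -3.14, 0.001]
ft_force: [-0.1, -0.1, -0.9]
width: 52.1
grasp_force: 30.0
w7 [612.2 142.3 151.6] 0.002
```

View pics/w7c.png

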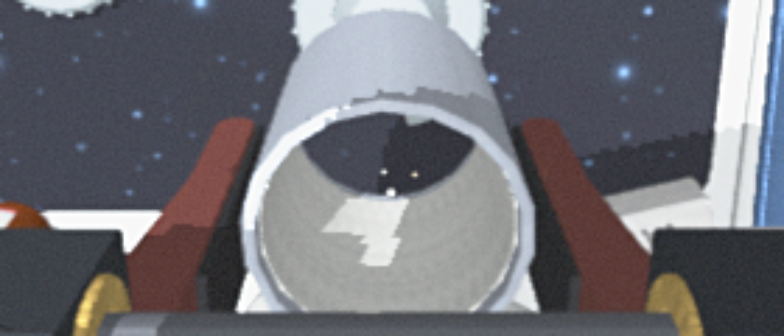

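The ring hangs level in the gripper, with the former below it at (390,20). I correct by about 2 mm and descend.

Scaled: 20 mm / 1000 = 0.02, -1.2 mm / 1000 = -0.0012.

```bash
python3 jog.py '-0.001,0.0006,0,0,0,0 | -0.0012,0.0006,0.01,0,0,0 | 0,0,0.018,0,0,0 | 0,0,0.02,0,0,0 | 0,0,0.016,0,0,0' | head -2
python3 jog.py '0,0,0.008,0,0,0 | 0,0,0,0,0,0 | 0,0,0,0,0,0 | 0,0,0,0,0,0' | head -4
```

```text
t: 10.67
ee_pos: [615.3, 144.0, 86.1]
t: 11.0
ee_pos: [616.4, 144.3, 80.4]
orientation: [0.001, 3.14, 0.0]
ft_force: [0.0, -0.6, 0.2]
```

Scaled: 3 mm / 1000 = 0.003, 1 mm / 1000 = 0.001.

```bash
python3 jog.py '0.001,-0.0004,0,0,0,0 | 0.001,-0.0004,0.003,0,0,0 | 0,0,0,0,0,0 | 0,0,0,0,0,0' | head -4
python3 jog.py '0,0,0,0,0,0 | 0,0,0,0,0,0' | head -2
```

```text
t: 11.33
ee_pos: [613.7, 143.4, 76.9]
orientation: [0.001, 3.141, 0.0]
ft_force: [0.1, 0.4, -1.0]
t: 11.5
ee_pos: [613.9, 143.5, 76.8]
```

Scaled: 5 mm / 1000 = 0.005, 4 mm / 1000 = 0.004.

```bash
python3 jog.py '-0.0003,0,0.005,0,0,0 | 0,0,0.005,0,0,0 | 0,0,0.004,0,0,0 | 0,0,0.003,0,0,0 | 0,0,0,0,0,0' | head -4
python3 jog.py '0,0,0.001,0,0,0 | 0,0,0.001,0,0,0 | 0,0,0,0,0,0' | head -4
python3 jog.py '0,0,0.0007,0,0,0 | 0,0,0.0007,0,0,0 | 0,0,0,0,0,0 | 0,0,0,0,0,0' | head -4
```

```text
t: 11.92
ee_pos: [613.4, 143.3, 58.5]
orientation: [-0.001, -3.14, 0.001]
ft_force: [-0.8, 0.3, -1.3]
t: 12.17
ee_pos: [614.1, 143.4, 57.6]
orientation: [-0.001, -3.142, 0.0]
ft_force: [-1.1, 0.4, -0.3]
t: 12.5
ee_pos: [614.1, 143.4, 56.3]
orientation: [0.001, 3.142, -0.0]
ft_force: [0.5, -0.2, -1.7]
```

Scaled: 0.6 mm / 1000 = 0.0006.

```bash
python3 jog.py '0,0,0.0006,0,0,0 | 0,0,0,0,0,0 | 0,0,0,0,0,0' | head -4
python3 jog.py '0,0,0.0006,0,0,0 | 0,0,0,0,0,0 | 0,0,0,0,0,0' | head -4
```

```text
t: 12.75
ee_pos: [614.0, 143.4, 55.7]
orientation: [-0.001, -3.142, 0.0]
ft_force: [-0.1, 0.9, -0.3]
t: 13.0
ee_pos: [614.1, 143.5, 55.3]
orientation: [0.001, 3.141, 0.0]
ft_force: [-1.1, 0.4, 3.3]
```

Contact came at the expected height, with a 3 N touch. Release, rise, back off and look.

Scaled: -35 mm / 1000 = -0.035, -25 mm / 1000 = -0.025.

```bash
python3 jog.py '0,0,0,0,0,0 | 0,0,0,0,0,0 | 0,0,0,0,0,0 | 0,0,0,0,0,0' 66 
python3 jog.py '0,0,-0.005,0,0,0 | 0,0,-0.015,0,0,0 | 0,0,-0.025,0,0,0 | 0,0,-0.035,0,0,0 | 0,0,-0.035,0,0,0' 88 | head -4
python3 jog.py '0.02,-0.005,-0.035,0,0,0 | 0.025,-0.015,-0.035,0,0,0 | 0.025,-0.02,0,0,0,0 | 0,0,0,0,0,0 | 0,0,0,0,0,0' | head -2
python3 shot.py w8; python3 - <<'E'
import cv2
from fit import *
v=[load('w8')]; print(fit(v,612.8,142.6,26,8,70),fit(v,612.8,142.6,35,0,8)); 
x,y,r,h=F['f_small'];print(fit(v,x,y,r,0,h))
a=cv2.imread('pics/w8.png')[140:320]; cv2.imwrite('pics/w8c.png',cv2.resize(a,(800,257)))
E
```

```text
t: 13.33
ee_pos: [614.1, 143.5, 55.0]
orientation: [0.001, 3.142, 0.0]
ft_force: [0.7, 0.4, -0.2]
width: 65.8
grasp_force: 0.0
t: 13.75
ee_pos: [613.3, 143.3, 170.8]
orientation: [-0.001, -3.14, 0.001]
ft_force: [1.2, 0.6, 0.1]
t: 14.17
ee_pos: [545.4, 104.2, 238.1]
w8 [546.3 104.7 237.6] 0.035
(array([612.46736934, 142.65394965]), np.float64(26.92159080505371)) (array([614.11847239, 142.89557769]), np.float64(34.526832580566406))
(array([582.27571049,  24.69558804]), np.float64(46.794410705566406))
```

View pics/w8c.png

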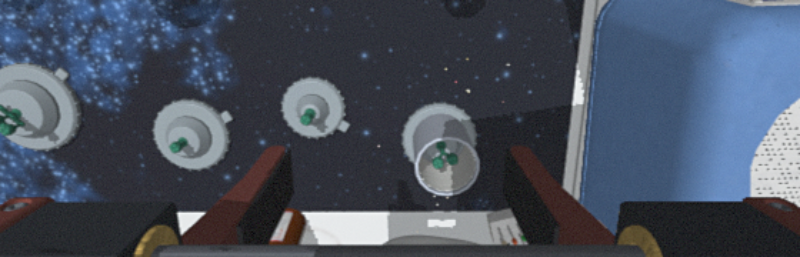

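Ring_mid_tall sits concentric over its former at crop px (445,150), with the two crowns inside and the former unmoved. Next is the small ring.

Scaled: 30 mm / 1000 = 0.03, 25 mm / 1000 = 0.025.

```bash
python3 jog.py '0.015,0.008,0,0,0,0 | 0.025,0.013,0,0,0,0 | 0.025,0.013,0.01,0,0,0 | 0.016,0.009,0.02,0,0,0 | 0.008,0.0046,0.03,0,0,0' | head -2
python3 jog.py '0,0,0.035,0,0,0 | 0,0,0.03,0,0,0 | 0,0,0,0,0,0 | 0,0,0,0,0,0 | 0,0,0,0,0,0' 70| head -2
```

```text
t: 14.63
ee_pos: [457.5, 154.2, 177.7]
t: 15.05
ee_pos: [458.3, 152.9, 112.7]
```

Scaled: 28 mm / 1000 = 0.028, 22 mm / 1000 = 0.022.

```bash
python3 jog.py '0.001,-0.0006,0.02,0,0,0 | 0,0,0.028,0,0,0 | 0,0,0.022,0,0,0 | 0,0,0.01,0,0,0 | 0,0,0,0,0,0' | head -4
python3 jog.py '0,0,0,0,0,0 | 0,0,0,0,0,0 | 0,0,0,0,0,0' | head -4
```

```text
t: 15.47
ee_pos: [456.5, 151.9, 31.8]
orientation: [-0.002, -3.141, 0.0]
ft_force: [0.1, -0.5, -0.6]
t: 15.72
ee_pos: [457.4, 152.2, 33.6]
orientation: [0.001, 3.139, 0.001]
ft_force: [0.3, -0.1, -0.5]
```

Scaled: -30 mm / 1000 = -0.03, -20 mm / 1000 = -0.02.

```bash
python3 jog.py '0,0,0,0,0,0 | 0,0,0,0,0,0 | 0,0,0,0,0,0 | 0,0,0,0,0,0 | 0,0,0,0,0,0' 30
python3 jog.py '0,0,0,0,0,0 | 0,0,-0.005,0,0,0 | 0,0,-0.02,0,0,0 | 0,0,-0.03,0,0,0 | 0,0,-0.015,0,0,0'
```

```text
t: 16.13
ee_pos: [456.2, 151.9, 32.2]
orientation: [0.001, 3.141, 0.0]
ft_force: [0.7, 1.3, 0.8]
width: 40.1
grasp_force: 11.0
t: 16.55
ee_pos: [456.7, 152.0, 104.1]
orientation: [0.001, 3.141, 0.0]
ft_force: [0.7, 0.2, -0.4]
width: 39.8
grasp_force: 30.0
```

Scaled: -28 mm / 1000 = -0.028, -25 mm / 1000 = -0.025.

```bash
python3 jog.py '-0.015,-0.015,0,0,0,0 | -0.025,-0.025,0,0,0,0 | -0.028,-0.028,0,0,0,0 | -0.028,-0.028,0,0,0,0 | -0.02,-0.02,0,0,0,0' | head -2
python3 jog.py '-0.01,-0.01,0,0,0,0 | 0,0,0,0,0,0 | 0,0,0,0,0,0 | 0,0,0,0,0,0'
python3 shot.py w9; python3 - <<'E'
from fit import *
for n,zr,r,h in (('w7',47.3,26,62),('w9',32.2,20,46)):
    o=pickle.load(open(f'pics/{n}.pkl','rb'))[1]; x,y,z=o['ee_pos']; p,s=fit([load(n)],x,y,r,z-zr,z-zr+h); print(n,p-o['ee_pos'][:2],s)
E
```

```text
t: 16.97
ee_pos: [574.3, 33.6, 102.7]
t: 17.3
ee_pos: [580.6, 26.5, 101.7]
orientation: [-0.001, -3.14, -0.0]
ft_force: [-0.1, 0.0, -1.3]
width: 39.5
grasp_force: 30.0
w9 [580.6  26.8 101.8] 0.006
w7 [ 0.41285336 -1.0787042 ] 42.5975456237793
w9 [-1.65070301 -1.12764257] 47.54395294189453
```

Careful with the scale: shifts go in shares of 1000 mm and turns go in shares of 45 degrees. That gives: 14 mm / 1000 = 0.014, 10 mm / 1000 = 0.01.

```bash
python3 jog.py '-0.0012,-0.0005,0,0,0,0 | -0.0013,-0.0005,0.01,0,0,0 | 0,0,0.014,0,0,0 | 0,0,0.01,0,0,0 | 0,0,0.004,0,0,0' | head -2
python3 jog.py '0,0,0,0,0,0 | 0,0,0,0,0,0 | 0,0,0,0,0,0 | 0,0,0,0,0,0' | head -4
```

```text
t: 17.77
ee_pos: [583.2, 25.1, 62.1]
t: 18.1
ee_pos: [585.0, 24.7, 64.6]
orientation: [0.001, 3.141, 0.0]
ft_force: [-0.2, -1.0, -1.1]
```

Scaled: 2 mm / 1000 = 0.002, 0.9 mm / 1000 = 0.0009.

```bash
python3 jog.py '0.0009,0.0005,0,0,0,0 | 0.0009,0.0005,0.002,0,0,0 | 0,0,0,0,0,0 | 0,0,0,0,0,0 | 0,0,0,0,0,0' | head -4
```

```text
t: 18.52
ee_pos: [582.8, 25.8, 62.1]
orientation: [0.001, 3.142, 0.0]
ft_force: [-0.4, 1.0, -0.7]
```

Scaled: 6 mm / 1000 = 0.006, 5 mm / 1000 = 0.005.

```bash
python3 jog.py '-0.0003,0,0.006,0,0,0 | 0,0,0.005,0,0,0 | 0,0,0.004,0,0,0 | 0,0,0.002,0,0,0 | 0,0,0,0,0,0' | head -4
python3 jog.py '0,0,0.001,0,0,0 | 0,0,0.001,0,0,0 | 0,0,0,0,0,0 | 0,0,0,0,0,0' | head -4
python3 jog.py '0,0,0.001,0,0,0 | 0,0,0,0,0,0 | 0,0,0,0,0,0' | head -4
python3 jog.py '0,0,0.0007,0,0,0 | 0,0,0,0,0,0 | 0,0,0,0,0,0' | head -4
```

```text
t: 18.93
ee_pos: [582.5, 25.7, 44.2]
orientation: [-0.001, -3.14, 0.0]
ft_force: [-0.3, 0.1, -0.7]
t: 19.27
ee_pos: [583.2, 25.8, 43.2]
orientation: [0.001, 3.141, 0.0]
ft_force: [-0.4, 0.5, -0.5]
t: 19.52
ee_pos: [583.1, 25.7, 42.1]
orientation: [-0.001, -3.142, 0.0]
ft_force: [-0.5, -0.9, -1.0]
t: 19.77
ee_pos: [583.1, 25.7, 41.4]
orientation: [-0.001, -3.142, 0.0]
ft_force: [0.1, -0.1, -0.6]
```

Scaled: 0.6 mm / 1000 = 0.0006.

```bash
python3 jog.py '0,0,0.0006,0,0,0 | 0,0,0,0,0,0 | 0,0,0,0,0,0' | head -4
python3 jog.py '0,0,0.0006,0,0,0 | 0,0,0,0,0,0 | 0,0,0,0,0,0' | head -4
```

```text
t: 20.02
ee_pos: [583.1, 25.7, 40.7]
orientation: [-0.001, -3.141, 0.0]
ft_force: [-0.0, -0.5, -1.6]
t: 20.27
ee_pos: [583.1, 25.7, 40.2]
orientation: [0.001, 3.142, -0.0]
ft_force: [-0.7, 0.1, 0.2]
```

Scaled: 0.5 mm / 1000 = 0.0005.

```bash
python3 jog.py '0,0,0.0005,0,0,0 | 0,0,0,0,0,0 | 0,0,0,0,0,0' | head -4
```

```text
t: 20.52
ee_pos: [583.2, 25.8, 40.2]
orientation: [0.001, 3.141, 0.0]
ft_force: [-1.3, -0.3, 5.3]
```

Scaled: -35 mm / 1000 = -0.035, -30 mm / 1000 = -0.03.

```bash
python3 jog.py '0,0,0,0,0,0 | 0,0,0,0,0,0 | 0,0,0,0,0,0 | 0,0,0,0,0,0' 56 | tail -3 
python3 jog.py '0,0,-0.005,0,0,0 | 0,0,-0.02,0,0,0 | 0,0,-0.035,0,0,0 | 0,0,-0.035,0,0,0 | 0,0,-0.035,0,0,0' 80 | head -4
python3 jog.py '0.015,-0.01,-0.035,0,0,0 | 0.015,-0.015,-0.03,0,0,0 | 0.01,-0.015,0,0,0,0 | 0,0,0,0,0,0 | 0,0,0,0,0,0' | head -2
python3 shot.py w10; python3 - <<'E'
from fit import *
v=[load('w10')]; print(fit(v,582,25,20,8,54),fit(v,582,25,29,0,8)); 
x,y,r,h=F['f_ml'];print(fit(v,x,y,r,0,h))
E
```

```text
ft_force: [0.9, -0.2, -0.3]
width: 55.9
grasp_force: 0.0
t: 21.27
ee_pos: [582.6, 25.7, 171.1]
orientation: [-0.001, -3.141, 0.0]
ft_force: [0.8, 0.4, 0.1]
t: 21.68
ee_pos: [542.8, -14.6, 235.3]
w10 [543.  -14.1 234.6] 0.026
(array([582.73381877,  25.20016134]), np.float64(31.771997451782227)) (array([582.91944157,  25.04363813]), np.float64(40.089210510253906))
(array([609.1190696 , -92.80284577]), np.float64(39.202667236328125))
```

The small ring fits concentric with its former within 0.3 mm. Next is the large ring.

Scaled: 30 mm / 1000 = 0.03, 28 mm / 1000 = 0.028.

```bash
python3 jog.py '0.015,-0.012,0,0,0,0 | 0.025,-0.021,0,0,0,0 | 0.028,-0.024,0.01,0,0,0 | 0.02,-0.017,0.02,0,0,0 | 0.0086,-0.0075,0.03,0,0,0' 88 | head -2
python3 jog.py '0,0,0.035,0,0,0 | 0,0,0.03,0,0,0 | 0,0,0,0,0,0 | 0,0,0,0,0,0 | 0,0,0,0,0,0' | head -6
```

```text
t: 22.15
ee_pos: [445.5, -96.5, 174.8]
t: 22.57
ee_pos: [447.2, -95.4, 110.2]
orientation: [-0.0, -3.142, -0.0]
ft_force: [-0.5, -0.2, 0.4]
width: 88.1
grasp_force: 0.0
```

Scaled: 25 mm / 1000 = 0.025, 20 mm / 1000 = 0.02.

```bash
python3 jog.py '0.0005,-0.0002,0.015,0,0,0 | 0,0,0.025,0,0,0 | 0,0,0.02,0,0,0 | 0,0,0.01,0,0,0 | 0,0,0,0,0,0' | head -4
python3 jog.py '0,0,0,0,0,0 | 0,0,0,0,0,0 | 0,0,0,0,0,0' | head -4
python3 jog.py '0,0,0,0,0,0 | 0,0,0,0,0,0 | 0,0,0,0,0,0 | 0,0,0,0,0,0 | 0,0,0,0,0,0' 56
```

```text
t: 22.98
ee_pos: [446.1, -95.6, 39.5]
orientation: [-0.001, -3.141, -0.0]
ft_force: [-0.2, 0.7, -0.2]
t: 23.23
ee_pos: [446.9, -96.1, 41.0]
orientation: [0.001, 3.139, -0.001]
ft_force: [0.3, -0.1, 0.4]
t: 23.65
ee_pos: [446.0, -95.9, 39.9]
orientation: [0.001, 3.141, -0.0]
ft_force: [-0.6, 0.8, 4.6]
width: 64.0
grasp_force: 30.0
```

```bash
python3 jog.py '0,0,0,0,0,0 | 0,0,0,0,0,0 | 0,0,0,0,0,0'; python3 shot.py w11; python3 -c "
import cv2; cv2.imwrite('pics/w11c.png',cv2.resize(cv2.imread('pics/w11.png')[180:330,100:460],(792,330)))"
```

```text
t: 23.9
ee_pos: [446.0, -95.9, 39.9]
orientation: [0.001, 3.141, -0.0]
ft_force: [-0.6, 0.8, 5.4]
width: 64.4
grasp_force: 30.0
w11 [446.  -95.9  39.9] 0.0
```

View pics/w11c.png

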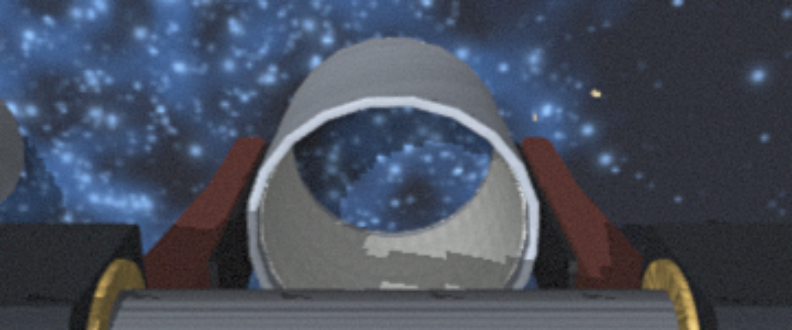

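Grip is centred and the rim is level. The ring is faceted, which explains the 64.4 mm width. Lift and carry to former_large.

```bash
python3 jog.py '0,0,-0.005,0,0,0 | 0,0,-0.015,0,0,0 | 0,0,-0.025,0,0,0 | 0,0,-0.025,0,0,0 | -0.01,-0.01,0,0,0,0' | tail -3
python3 jog.py '-0.025,-0.026,0,0,0,0 | -0.03,-0.031,0,0,0,0 | -0.03,-0.031,0,0,0,0 | -0.025,-0.026,0,0,0,0 | -0.0156,-0.0152,0,0,0,0' | head -2
python3 jog.py '0,0,0,0,0,0 | 0,0,0,0,0,0 | 0,0,0,0,0,0 | 0,0,0,0,0,0'
```

```text
ft_force: [0.6, -0.3, -0.8]
width: 64.3
grasp_force: 30.0
t: 24.78
ee_pos: [581.8, -236.0, 110.1]
t: 25.12
ee_pos: [578.0, -231.9, 109.3]
orientation: [-0.0, -3.14, -0.001]
ft_force: [-0.4, 0.2, -1.9]
width: 64.1
grasp_force: 30.0
```

Scaled: 12 mm / 1000 = 0.012, 10 mm / 1000 = 0.01.

```bash
python3 jog.py '-0.0015,-0.0015,0,0,0,0 | -0.001,-0.001,0.008,0,0,0 | 0,0,0.012,0,0,0 | 0,0,0.01,0,0,0 | 0,0,0.004,0,0,0' | head -2
python3 jog.py '0,0,0,0,0,0 | 0,0,0,0,0,0 | 0,0,0,0,0,0 | 0,0,0,0,0,0' | head -4
```

```text
t: 25.53
ee_pos: [580.5, -234.8, 73.2]
t: 25.87
ee_pos: [582.1, -235.7, 76.0]
orientation: [0.001, 3.141, -0.0]
ft_force: [-0.7, -0.4, -2.2]
```

Scaled: 6 mm / 1000 = 0.006, 5 mm / 1000 = 0.005.

```bash
python3 jog.py '0.0004,0.0005,0.003,0,0,0 | 0,0,0.006,0,0,0 | 0,0,0.005,0,0,0 | 0,0,0.003,0,0,0 | 0,0,0,0,0,0' | head -4
python3 jog.py '0,0,0,0,0,0 | 0,0,0,0,0,0 | 0,0,0,0,0,0' | head -4
```

```text
t: 26.28
ee_pos: [580.8, -234.8, 57.6]
orientation: [-0.001, -3.14, -0.001]
ft_force: [-0.2, 0.4, -2.4]
t: 26.53
ee_pos: [581.6, -235.1, 58.9]
orientation: [0.001, 3.141, -0.0]
ft_force: [0.1, 0.3, -0.7]
```

Scaled: 3 mm / 1000 = 0.003, 1 mm / 1000 = 0.001.

```bash
python3 jog.py '0,0,0.003,0,0,0 | 0,0,0.003,0,0,0 | 0,0,0.001,0,0,0 | 0,0,0,0,0,0' | head -4
python3 jog.py '0,0,0.001,0,0,0 | 0,0,0.0005,0,0,0 | 0,0,0,0,0,0 | 0,0,0,0,0,0' | head -4
python3 jog.py '0,0,0.001,0,0,0 | 0,0,0,0,0,0 | 0,0,0,0,0,0' | head -4
python3 jog.py '0,0,0.0005,0,0,0 | 0,0,0,0,0,0 | 0,0,0,0,0,0' | head -4
```

```text
t: 26.87
ee_pos: [581.2, -234.9, 51.2]
orientation: [-0.001, -3.141, -0.0]
ft_force: [0.1, 0.6, -1.4]
t: 27.2
ee_pos: [581.5, -235.1, 50.2]
orientation: [0.001, 3.142, -0.0]
ft_force: [0.1, -0.0, -0.7]
t: 27.45
ee_pos: [581.4, -235.0, 49.2]
orientation: [-0.001, -3.142, -0.0]
ft_force: [0.5, -0.3, -1.5]
t: 27.7
ee_pos: [581.5, -235.1, 48.7]
orientation: [0.001, 3.142, -0.0]
ft_force: [0.8, -0.3, -1.2]
```

Scaled: 0.5 mm / 1000 = 0.0005.

```bash
python3 jog.py '0,0,0.0005,0,0,0 | 0,0,0,0,0,0 | 0,0,0,0,0,0' | head -4
python3 jog.py '0,0,0.0004,0,0,0 | 0,0,0,0,0,0 | 0,0,0,0,0,0' | head -4
```

```text
t: 27.95
ee_pos: [581.4, -235.0, 48.1]
orientation: [-0.001, -3.142, -0.0]
ft_force: [0.2, -0.1, -1.5]
t: 28.2
ee_pos: [581.5, -235.1, 47.9]
orientation: [0.001, 3.142, -0.0]
ft_force: [-1.4, 1.3, 1.6]
```

Scaled: 0.2 mm / 1000 = 0.0002.

```bash
python3 jog.py '0,0,0.0002,0,0,0 | 0,0,0,0,0,0 | 0,0,0,0,0,0' | sed -n 2,4p
python3 jog.py '0,0,0,0,0,0 | 0,0,0,0,0,0 | 0,0,0,0,0,0 | 0,0,0,0,0,0' 82 | tail -3 
python3 jog.py '0,0,-0.005,0,0,0 | 0,0,-0.02,0,0,0 | 0,0,-0.035,0,0,0 | 0,0,-0.035,0,0,0 | 0,0,-0.035,0,0,0' 88 | head -4
python3 jog.py '0.015,0.01,-0.035,0,0,0 | 0.015,0.015,-0.025,0,0,0 | 0.01,0.015,0,0,0,0 | 0,0,0,0,0,0 | 0,0,0,0,0,0' | head -2
python3 shot.py w12; python3 - <<'E'
from fit import *
v=[load('w12')]; print(fit(v,581,-236,33,8,63),fit(v,581,-236,42,0,8)); 
x,y,r,h=F['f_ml'];print(fit(v,x,y,r,0,h))
E
```

```text
ee_pos: [581.5, -235.1, 48.0]
orientation: [0.001, 3.141, -0.0]
ft_force: [-2.5, 0.5, 5.2]
ft_force: [-0.1, -1.0, 0.8]
width: 81.7
grasp_force: 0.0
t: 29.2
ee_pos: [581.1, -234.9, 179.0]
orientation: [-0.001, -3.141, -0.001]
ft_force: [1.1, 0.4, 0.5]
t: 29.62
ee_pos: [541.3, -194.7, 238.3]
w12 [ 541.6 -195.1  237.7] 0.025
(array([ 580.77684702, -236.22865135]), np.float64(35.50236892700195)) (array([ 582.37782418, -236.7469708 ]), np.float64(29.90838050842285))
(array([609.40636983, -92.18432698]), np.float64(38.171630859375))
```

Large is seated concentric. The last one is ring_mid_low.

Scaled: 30 mm / 1000 = 0.03, 28 mm / 1000 = 0.028.

```bash
python3 jog.py '0.015,-0.006,0,0,0,0 | 0.025,-0.01,0,0,0,0 | 0.028,-0.011,0.01,0,0,0 | 0.019,-0.008,0.02,0,0,0 | 0.0086,-0.004,0.03,0,0,0' 76 | head -2
python3 jog.py '0,0,0.035,0,0,0 | 0,0,0.035,0,0,0 | 0,0,0,0,0,0 | 0,0,0,0,0,0 | 0,0,0,0,0,0' | head -6
```

```text
t: 30.08
ee_pos: [445.2, -235.8, 178.0]
t: 30.5
ee_pos: [446.7, -234.6, 108.2]
orientation: [0.001, 3.141, -0.0]
ft_force: [0.2, 0.1, 0.1]
width: 76.0
grasp_force: 0.0
```

Scaled: 28 mm / 1000 = 0.028, 20 mm / 1000 = 0.02.

```bash
python3 jog.py '0.0005,0.0004,0.02,0,0,0 | 0,0,0.028,0,0,0 | 0,0,0.02,0,0,0 | 0,0,0.011,0,0,0 | 0,0,0,0,0,0' | head -4
python3 jog.py '0,0,0,0,0,0 | 0,0,0,0,0,0 | 0,0,0,0,0,0' | head -4
python3 jog.py '0,0,0,0,0,0 | 0,0,0,0,0,0 | 0,0,0,0,0,0 | 0,0,0,0,0,0 | 0,0,0,0,0,0' 42
python3 jog.py '0,0,0,0,0,0 | 0,0,0,0,0,0'
```

```text
t: 30.92
ee_pos: [445.7, -233.6, 28.4]
orientation: [-0.001, -3.141, -0.0]
ft_force: [0.4, 0.9, -0.2]
t: 31.17
ee_pos: [446.4, -234.1, 30.1]
orientation: [0.001, 3.139, -0.002]
ft_force: [0.5, -0.0, 0.8]
t: 31.58
ee_pos: [445.4, -233.6, 28.8]
orientation: [0.001, 3.141, -0.0]
ft_force: [-0.2, 0.8, 3.6]
width: 51.0
grasp_force: 30.0
t: 31.75
ee_pos: [445.4, -233.6, 28.8]
orientation: [0.001, 3.141, -0.0]
ft_force: [-0.9, 0.2, 5.6]
width: 50.9
grasp_force: 30.0
```

Scaled: -30 mm / 1000 = -0.03, -20 mm / 1000 = -0.02.

```bash
python3 jog.py '0,0,-0.005,0,0,0 | 0,0,-0.02,0,0,0 | 0,0,-0.03,0,0,0 | 0,0,-0.02,0,0,0 | -0.012,0.01,0,0,0,0' | tail -3
python3 jog.py '-0.026,0.022,0,0,0,0 | -0.03,0.026,0,0,0,0 | -0.03,0.026,0,0,0,0 | -0.03,0.026,0,0,0,0 | -0.024,0.021,0,0,0,0' | head -2
python3 jog.py '-0.011,0.0098,0,0,0,0 | 0,0,0,0,0,0 | 0,0,0,0,0,0 | 0,0,0,0,0,0 | 0,0,0,0,0,0'
```

```text
ft_force: [1.0, 0.3, -1.3]
width: 51.3
grasp_force: 30.0
t: 32.58
ee_pos: [599.2, -100.7, 103.8]
t: 33.0
ee_pos: [606.9, -93.9, 103.4]
orientation: [-0.003, -3.14, -0.0]
ft_force: [0.9, 0.4, -1.2]
width: 51.1
grasp_force: 30.0
```

Scaled: 14 mm / 1000 = 0.014, 12 mm / 1000 = 0.012.

```bash
python3 jog.py '-0.0007,0.0008,0,0,0,0 | -0.0007,0.0008,0.008,0,0,0 | 0,0,0.014,0,0,0 | 0,0,0.012,0,0,0 | 0,0,0.006,0,0,0' | head -2
python3 jog.py '0,0,0.002,0,0,0 | 0,0,0,0,0,0 | 0,0,0,0,0,0 | 0,0,0,0,0,0' | head -4
```

```text
t: 33.42
ee_pos: [608.3, -91.2, 60.9]
t: 33.75
ee_pos: [610.2, -91.2, 61.9]
orientation: [0.001, 3.141, -0.0]
ft_force: [0.2, 0.1, -1.1]
```

Scaled: 5 mm / 1000 = 0.005, 4 mm / 1000 = 0.004.

```bash
python3 jog.py '0.0007,-0.0002,0.003,0,0,0 | 0,0,0.005,0,0,0 | 0,0,0.004,0,0,0 | 0,0,0.002,0,0,0 | 0,0,0,0,0,0' | head -4
python3 jog.py '0,0,0,0,0,0 | 0,0,0,0,0,0 | 0,0,0,0,0,0' | head -4
```

```text
t: 34.17
ee_pos: [608.7, -91.4, 46.9]
orientation: [-0.001, -3.14, -0.0]
ft_force: [-0.1, 0.4, -0.2]
t: 34.42
ee_pos: [609.3, -91.5, 47.7]
orientation: [0.001, 3.141, -0.0]
ft_force: [-0.2, 0.0, -1.8]
```

Scaled: 3 mm / 1000 = 0.003, 1 mm / 1000 = 0.001.

```bash
python3 jog.py '0,0,0.003,0,0,0 | 0,0,0.003,0,0,0 | 0,0,0.001,0,0,0 | 0,0,0,0,0,0' | head -4
python3 jog.py '0,0,0.001,0,0,0 | 0,0,0.0005,0,0,0 | 0,0,0,0,0,0 | 0,0,0,0,0,0' | head -4
python3 jog.py '0,0,0.0008,0,0,0 | 0,0,0,0,0,0 | 0,0,0,0,0,0' | head -4
python3 jog.py '0,0,0.0005,0,0,0 | 0,0,0,0,0,0 | 0,0,0,0,0,0' | head -4
```

```text
t: 34.75
ee_pos: [608.8, -91.4, 40.1]
orientation: [-0.001, -3.141, -0.0]
ft_force: [0.5, 0.5, -0.1]
t: 35.08
ee_pos: [609.2, -91.5, 39.1]
orientation: [0.001, 3.142, -0.0]
ft_force: [-0.9, -0.6, -0.2]
t: 35.33
ee_pos: [609.2, -91.5, 38.3]
orientation: [-0.001, -3.142, 0.0]
ft_force: [-0.0, -0.2, -0.9]
t: 35.58
ee_pos: [609.1, -91.5, 37.8]
orientation: [-0.001, -3.141, 0.0]
ft_force: [0.4, -0.7, -1.1]
```

Scaled: 0.5 mm / 1000 = 0.0005.

```bash
python3 jog.py '0,0,0.0005,0,0,0 | 0,0,0,0,0,0 | 0,0,0,0,0,0' | head -4
python3 jog.py '0,0,0.0005,0,0,0 | 0,0,0,0,0,0 | 0,0,0,0,0,0' | head -4
```

```text
t: 35.83
ee_pos: [609.2, -91.5, 37.3]
orientation: [-0.001, -3.142, 0.0]
ft_force: [-0.6, 0.3, -0.7]
t: 36.08
ee_pos: [609.2, -91.5, 36.9]
orientation: [0.001, 3.141, -0.0]
ft_force: [0.4, 0.4, 0.3]
```

Scaled: 0.3 mm / 1000 = 0.0003.

```bash
python3 jog.py '0,0,0.0003,0,0,0 | 0,0,0,0,0,0 | 0,0,0,0,0,0' | head -4
python3 jog.py '0,0,0,0,0,0 | 0,0,0,0,0,0 | 0,0,0,0,0,0 | 0,0,0,0,0,0' 68 | tail -3 
python3 jog.py '0,0,-0.005,0,0,0 | 0,0,-0.02,0,0,0 | 0,0,-0.035,0,0,0 | 0,0,-0.035,0,0,0 | 0,0,-0.035,0,0,0' 80 | head -4
python3 jog.py '0.02,0,-0.035,0,0,0 | 0.025,0,-0.035,0,0,0 | 0.02,0,-0.01,0,0,0 | 0,0,0,0,0,0 | 0,0,0,0,0,0' | head -2
python3 shot.py w13; python3 - <<'E'
from fit import *
from workcell import ctrl, camrig, job, telemetry
v=[load('w13')]; print(fit(v,609,-92.3,26,8,50),fit(v,609,-92.3,35,0,8)); 
a=cv2.resize(cv2.imread('pics/w13.png')[140:300],(800,229))
ims=[camrig.get_image(n)['img'][:,:,::-1] for n in ('top','side')]
b=cv2.resize(ims[0][180:290,150:430],(400,157),interpolation=cv2.INTER_CUBIC);c=cv2.resize(ims[1][165:335,200:385],(400,367),interpolation=cv2.INTER_CUBIC)
o=np.zeros((600,800,3),np.uint8);o[:229]=a;o[230:387,:400]=b;o[230:597,400:]=c;cv2.imwrite('pics/end.png',o)
E
```

```text
t: 36.33
ee_pos: [609.2, -91.5, 36.8]
orientation: [0.001, 3.141, -0.0]
ft_force: [-1.2, 0.3, 4.9]
ft_force: [-0.6, 0.0, 0.2]
width: 67.6
grasp_force: 0.0
t: 37.08
ee_pos: [608.7, -91.4, 167.8]
orientation: [-0.001, -3.141, -0.0]
ft_force: [0.7, -0.0, -0.2]
t: 37.5
ee_pos: [544.9, -91.5, 246.5]
w13 [545.2 -91.5 245.5] 0.036
(array([608.84743288, -92.57143315]), np.float64(32.44012451171875)) (array([609.98867922, -92.479004  ]), np.float64(36.571075439453125))
```

View pics/end.png

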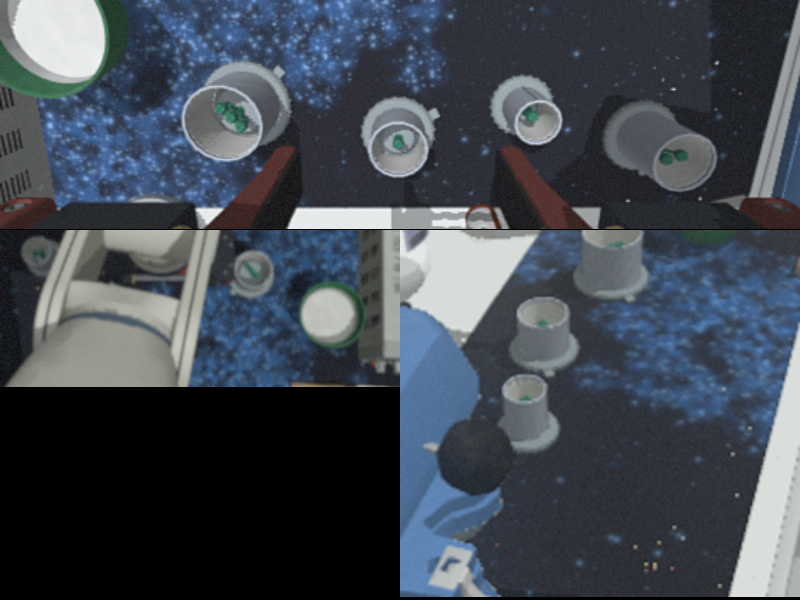

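All four rings stand level and centred on their formers with the wax inside, at wrist px (220,123), (398,148), (537,122) and (684,162). The bowl and dropper have not been touched. Handing in.

```bash
python3 -c "
from workcell import ctrl, camrig, job, telemetry; print(job.close_job())"
```

```text
the job is handed in; nothing more can be done
None
```

All four casting rings stand level on their own formers with the wax inside, set down with about 5 N contact force or less, and the job was handed in at about 38 s.

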